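# Load the soap feeder from the tray

## Task

Get the soap feeder ready: first shut its gate by throwing the gate lever over into the marked notch, the one between the two upstanding pins, and leave it there. Then lift the loaded tray by its handle, tip all five soap bars into the hopper, and set the empty tray flat in the middle of the slatted wooden stand it came from. Do not disturb the other things on the table.

Things in the scene. Friction and masses are not known exactly. Their poses are not given: they have to be found in the camera images.
- hopper: the soap feeder: fixed open-topped steel hopper, 170 mm high, walls 4 mm. Origin on the table under its mouth; x points to its far side (away from the robot at yaw 0), z up. The mouth spans x -119 to 105 mm, y -126 to 126 mm. Its floor slopes from the rim at -x down to 35 mm above the table at the +x wall with the gate; lever, toothed quadrant and outlet lip (to x = 175 mm) are outside that wall
- mouth (a point): centre of the hopper's mouth at rim height, 170 mm above the table; axes as the hopper's
- lever (a joint): gate lever angle, rad: 0 upright, positive leans to the hopper's +y, negative to -y; range -0.8 to 0.8. Its pivot is at (155, 0, 110 mm) in the hopper's frame, its axis along the hopper's x. Moves with about 3 N at the knob and stays where left. Marked notch (between two pins, gate shut): -0.45. It starts on the + side; the plain notches at 0.10 and 0.58 are open positions
- knob (a point): centre of the black ball knob, 30 mm across, at the lever's end, 100 mm from its pivot; turns with the lever
- shut_notch (a point): fixed to the hopper: where the knob's centre is when the lever stands exactly in the marked notch. The two 9 mm steel pins stand up from the toothed quadrant 25 mm behind this point (towards the hopper), 13 mm to either side, up to the height of the knob's centre
- tray: loose aluminium tray, 130 (x) by 166 mm (y), floor 3 mm thick, about 0.3 kg. Origin at the middle of its underside, z up. Walls 45 mm high at +x, 35 mm at +y and -y; the -x edge is open and the bars slide out over it. A flat wooden handle rail, 14 mm thick (x), 26 mm high, 166 mm long (y), runs over the middle on two end uprights; its centre is at (0, 0, 117 mm)
- stand: fixed slatted wooden stand, 220 mm (its x) by 240 mm (its y), 40 mm high, on which the tray stands at first. Origin on the table under its middle
- soap0: a cream bar of soap, 68 x 42 x 28 mm (its x, y, z), about 80 g, lying flat on the tray floor at first; origin at its centre
- soap1: a cream bar of soap, 68 x 42 x 28 mm (its x, y, z), about 80 g, lying flat on the tray floor at first; origin at its centre
- soap2: a cream bar of soap, 68 x 42 x 28 mm (its x, y, z), about 80 g, lying flat on the tray floor at first; origin at its centre
- soap3: a cream bar of soap, 68 x 42 x 28 mm (its x, y, z), about 80 g, lying flat on the tray floor at first; origin at its centre
- soap4: a cream bar of soap, 68 x 42 x 28 mm (its x, y, z), about 80 g, lying flat on the tray floor at first; origin at its centre
- bowl: white plastic bowl, 130 mm across, 60 mm high; leave it alone. Origin at its underside
- pot: dark clay pot of soap, 76 mm across, 45 mm high; leave it alone. Origin at its underside
- jar: amber glass jar, 64 mm across, 100 mm high; leave it alone. Origin at its underside
- scraper: scraper with a long handle, 200 mm long, lying flat; leave it alone. Origin at its underside
There are look-alikes about, which are no part of the job. Leave any black or pink look-alike of the soap2 alone.

How it is judged:
On the way, in this order (a step that is already met when the one before it is completed fails the run):
1. the lever stands in the marked notch (within 0.11 rad) (value of joint lever between -0.56 and -0.34 rad), for 0.3 s.
2. the tray has been lifted at least 50 mm off the stand with all five bars in it, the lever still in the marked notch (all of step 1 and x of soap0 in the frame of tray between -0.09 and 0.08 m and y of soap0 in the frame of tray between -0.09 and 0.09 m and z of soap0 in the frame of tray between 0 and 0.06 m and x of soap1 in the frame of tray between -0.09 and 0.08 m and y of soap1 in the frame of tray between -0.09 and 0.09 m and z of soap1 in the frame of tray between 0 and 0.06 m and x of soap2 in the frame of tray between -0.09 and 0.08 m and y of soap2 in the frame of tray between -0.09 and 0.09 m and z of soap2 in the frame of tray between 0 and 0.06 m and x of soap3 in the frame of tray between -0.09 and 0.08 m and y of soap3 in the frame of tray between -0.09 and 0.09 m and z of soap3 in the frame of tray between 0 and 0.06 m and x of soap4 in the frame of tray between -0.09 and 0.08 m and y of soap4 in the frame of tray between -0.09 and 0.09 m and z of soap4 in the frame of tray between 0 and 0.06 m and z of tray in the frame of stand above 0.09 m), for 0.1 s.
3. all five bars are in the hopper, the lever still in the marked notch (all of step 1 and x of soap0 in the frame of hopper between -0.125 and 0.11 m and y of soap0 in the frame of hopper between -0.127 and 0.127 m and z of soap0 in the frame of hopper between 0.02 and 0.175 m and x of soap1 in the frame of hopper between -0.125 and 0.11 m and y of soap1 in the frame of hopper between -0.127 and 0.127 m and z of soap1 in the frame of hopper between 0.02 and 0.175 m and x of soap2 in the frame of hopper between -0.125 and 0.11 m and y of soap2 in the frame of hopper between -0.127 and 0.127 m and z of soap2 in the frame of hopper between 0.02 and 0.175 m and x of soap3 in the frame of hopper between -0.125 and 0.11 m and y of soap3 in the frame of hopper between -0.127 and 0.127 m and z of soap3 in the frame of hopper between 0.02 and 0.175 m and x of soap4 in the frame of hopper between -0.125 and 0.11 m and y of soap4 in the frame of hopper between -0.127 and 0.127 m and z of soap4 in the frame of hopper between 0.02 and 0.175 m), for 0.2 s.
At the end, for the whole second after the job is handed in: Lever within 0.11 rad of the marked notch (-0.45); the centres of all five bars between the hopper walls, at most 5 mm above its rim; tray flat (within 0.08 rad) on the stand, its middle within 60 mm of the stand's middle along the stand's x and y; tray and bars at rest (all of step 3 and x of tray in the frame of stand between -0.06 and 0.06 m and y of tray in the frame of stand between -0.06 and 0.06 m and z of tray in the frame of stand between 0.034 and 0.046 m and angle between tray's own z axis and vertical below 0.08 rad and linear speed of tray below 0.03 m/s and linear speed of each of soap0, soap1, soap2, soap3, soap4 below 0.05 m/s); the robot touches nothing.
It fails at once if the bowl is moved more than 30 mm or tipped (distance of bowl from where it was at the start of the episode above 0.03 m or angle between bowl's own z axis and vertical above 0.5 rad).
It fails at once if the pot is moved more than 30 mm or tipped (distance of pot from where it was at the start of the episode above 0.03 m or angle between pot's own z axis and vertical above 0.5 rad).
It fails at once if the jar is moved more than 30 mm or tipped (distance of jar from where it was at the start of the episode above 0.03 m or angle between jar's own z axis and vertical above 0.5 rad).
It fails at once if the scraper is moved more than 30 mm or tipped (distance of scraper from where it was at the start of the episode above 0.03 m or angle between scraper's own z axis and vertical above 0.5 rad).
It also fails if it takes over 70 s, if anything falls off the work surface, if the arm or the gripper's body presses on something with over 40 N, if the wrist force passes 120 N, or if a joint passes its speed limit or range.

## Robot

A 7-joint arm with a two-finger parallel gripper is mounted at the origin on the work surface. World frame = base frame: x ahead of the robot, y to its left, z up, the work surface at z = 0. Lengths are in m, angles in rad, forces in N, time in s.
With the tool pointing down it reaches from about 0.4 to 0.85 m from the base axis. Payload 4.5 kg.
Tool frame: the origin (TCP) lies on the centre line of the jaws, within the pads' length; the fingertips stand 22 mm ahead of it and the grasp point (between the pads) lies 3 mm ahead of it; z points along the fingers, y is the line along which they close (so a half turn about z gives the same grasp; the last joint's range is limited). The gripper opens to 85 mm and grips with 20 to 120 N. Pads are 22 mm wide; open, the fingers measure 114 mm over their backs; the gripper's body (76 mm by 85 mm) begins 54 mm behind the grasp point. The pads swing forward as they close: fully open they stand 13 mm farther back than shut.
Start: joints at [-1.096, 0.689, -0.195, 1.565, 0.157, 0.902, -0.215], TCP at [0.267, 0.565, 0.253] pointing down, gripper open.
Joint ranges: [-3.01, 3.01], [-0.46, 2.08], [-1.47, 1.51], [0.13, 2.56], [-1, 4.14], [0.04, 2.09], [-2.66, 2.66]. Speed limits (rad/s): [2.57, 2.57, 3.14, 3.14, 3.14, 3.14, 3.14].

## Interface

Orientations are given as a rotation vector (axis times angle).
In Python, from station import manip, eyes gives the robot as it stands.
- The arm moves only by the shell command python3 -m creep 'ROWS'. ROWS is JSON, a list of rows, each a list of 7 numbers: the turn, a rotation vector about the world's x, y, z as a fraction of full scale, then the shift along the world's x, y, z as a fraction of full scale, then the closure, from -1 (fully open) to 1 (shut). In form: [[rx, ry, rz, x, y, z, fingers], ...]. A call has exactly 10 rows; each row shifts and turns the commanded pose from where the row before left it; what a row does not reach is not made up. Full scale, the value 1, is 50 mm for a shift and 0.1 rad for a turn. A row lasts 1/8 s, in which the tool goes at most 62.5 mm and 10.7 degrees, less where a joint would pass 70% of its speed; a pose out of reach is approached as far as the arm can. A call with a number of a shift or a turn outside -1 to 1 is refused whole. A call with a gripper value outside its range is refused whole. The fingers move at their own pace and stop on an object; the grip force is fixed at half the most. Time passes only in rows, so rows that do not move let the fingers close, or fill a call up. It gives the time, the measured TCP pose, the force, the opening and the grip force at its end, in the units of the state.
- manip.state(): the state, without advancing time (a new reading comes with each control period).
- eyes.grab_frame(name): name is "scene" or "top" or "wrist"; returns (picture, depth): 480x640x3 uint8, red, green, blue; 480x640 float32, m along the optical axis (not along the pixel's ray), 0 where there is no reading.
- eyes.get_calibration(name): a dict with "fx", "fy", "cx", "cy" (pixels), "extrinsics" (4x4, takes a point from camera to world coordinates); the wrist camera has in their place "T_tool_cam" (4x4, takes a point from camera to tool coordinates, whose origin is the TCP and whose axes are the flange's). Camera axes: x right, y down, z forward; pixel columns grow to the right and rows downward; lengths in m; the calibration is good to about 2 mm. A picture is of the moment at which its call begins: read the wrist's pose just before it. get_calibration takes no time and is no camera call.
- manip.hand_in(): hands the job in; it is judged then, once.
Trained networks look in the newest picture that a camera, given by its name, has taken for a name from the list of things; names that differ only in an ending like _2 or _b are one class to them, and where a whole thing is asked for, a point or a joint stands for the part that bears it (a point fixed in the world has none). Each returns a list of dicts, best first, with "p" (0 to 1); they miss things now and then, are a little off and sometimes report something else, mostly with a low value. They report only what shows in the picture. A call takes as long as a camera call. They do not tell look-alikes from the thing itself.
- eyes.masks_of(query, camera): "pixels" (480x640 bool, what is visible of it) and "box" ([left, top, right, bottom] in pixels, round what is visible of it).
- eyes.spot_point(query, camera): "at" ([column, row] in pixels: a listed point, or the origin of a listed thing).
The state is a dict: "time": time; "joints": joint angles; "joint_vel": joint speeds; "joint_efforts": joint torques, N m; "position": TCP position; "ee_rot": TCP orientation; "force": force on the tool from outside, world axes, zero at the start; "ft_torque": the same for the moment, N m; "finger_gap": finger opening in m; "grip_force": force on a finger pad.
Only numpy, scipy, OpenCV 4.12 (cv2) and the standard library are available. Lean on these libraries where they do the work, as an engineer would, in place of code of your own. Each camera call takes 0.05 s, during which the arm holds its last target. There are 200 camera calls.

## Working session

There is one attempt and no reset: what is moved stays moved. The work goes in short steps, Python scripts to look and compute and a shell command to move; the robot and the scene stay as the last step left them, time stands still between calls to the robot, and variables do not carry over. Pictures are saved under pics/ and viewed, at most 10 in all, crops included, and the job is handed in when it is done.

```bash
ls; mkdir -p pics; cat > h.py <<'E'
import numpy as np, cv2
from station import manip, eyes
from scipy.spatial.transform import Rotation as R
def cloud(name):
    s=manip.state(); img,d=eyes.grab_frame(name); c=eyes.get_calibration(name)
    if 'extrinsics' in c: T=np.array(c['extrinsics'])
    else:
        T=np.eye(4);T[:3,:3]=R.from_rotvec(s['ee_rot']).as_matrix();T[:3,3]=s['position'];T=T@np.array(c['T_tool_cam'])
    v,u=np.mgrid[:480,:640]
    P=np.stack([(u-c['cx'])/c['fx']*d,(v-c['cy'])/c['fy']*d,d],-1)@T[:3,:3].T+T[:3,3]
    P[d==0]=np.nan
    return img,P,T,c
def save(n,img): cv2.imwrite('pics/'+n,img[:,:,::-1])
E
cat > a.py <<'E'
from h import *
for n in ['top','scene']:
    img,P,T,c=cloud(n); save(n+'.png',img); np.save(n+'.npy',P)
    print(n,'cam at',T[:3,3].round(3))
    for q in ['hopper','tray','stand','lever','soap0','bowl','pot','jar','scraper']:
        for m in eyes.masks_of(q,n)[:7]:
            X=P[m['pixels']]; X=X[~np.isnan(X[:,0])]
            if len(X)==0: continue
            print(q,round(m['p'],2),np.array(m['box']).round(),'med',np.median(X,0).round(3),'lo',np.percentile(X,2,0).round(3),'hi',np.percentile(X,98,0).round(3))
    for q in ['knob','shut_notch','mouth','tray','stand','hopper']:
        for m in eyes.spot_point(q,n)[:2]:
            u,v=np.array(m['at']).round().astype(int); print(q,round(m['p'],2),(u,v),P[min(max(v,0),479),min(max(u,0),639)].round(3))
E
python3 a.py
```

```text
pics
top cam at [0.29  0.004 1.341]
hopper 0.95 [180. 191. 315. 322.] med [0.441 0.19  0.12 ] lo [0.314 0.036 0.006] hi [0.578 0.322 0.178]
tray 0.74 [183. 189. 314. 320.] med [0.442 0.19  0.121] lo [0.312 0.035 0.006] hi [0.581 0.322 0.181]
tray 0.62 [374. 240. 455. 298.] med [ 0.422 -0.226  0.072] lo [ 0.359 -0.313  0.039] hi [ 0.496 -0.137  0.174]
tray 0.22 [211. 186. 247. 205.] med [0.587 0.236 0.205] lo [0.572 0.194 0.118] hi [0.6   0.257 0.218]
stand 0.63 [359. 224. 465. 321.] med [ 0.404 -0.232  0.041] lo [ 0.308 -0.36   0.001] hi [ 0.54  -0.106  0.048]
stand 0.62 [377. 251. 394. 276.] med [ 0.451 -0.167  0.072] lo [ 0.409 -0.187  0.06 ] hi [ 0.472 -0.146  0.078]
lever 0.65 [182. 187. 315. 323.] med [0.442 0.192 0.119] lo [0.312 0.035 0.004] hi [0.587 0.323 0.181]
lever 0.55 [212. 188. 244. 202.] med [0.587 0.238 0.204] lo [0.572 0.195 0.001] hi [0.64  0.274 0.218]
soap0 0.86 [401. 153. 423. 181.] med [ 0.713 -0.25   0.029] lo [ 0.681 -0.28   0.004] hi [ 0.752 -0.223  0.035]
soap0 0.86 [409. 331. 439. 358.] med [ 0.23  -0.263  0.028] lo [ 0.197 -0.298 -0.   ] hi [ 0.261 -0.232
[... 3538 characters left out ...]
 [0.595 0.337 0.183]
scraper 0.75 [249. 335. 304. 412.] med [0.73  0.226 0.004] lo [ 0.696  0.095 -0.002] hi [0.758 0.283 0.021]
knob 0.6 (np.int64(342), np.int64(328)) [0.588 0.257 0.212]
shut_notch 0.72 (np.int64(315), np.int64(296)) [0.563 0.101 0.08 ]
mouth 0.83 (np.int64(378), np.int64(283)) [0.422 0.158 0.11 ]
mouth 0.31 (np.int64(294), np.int64(198)) [ 0.459 -0.21   0.072]
tray 0.89 (np.int64(302), np.int64(197)) [ 0.437 -0.203  0.071]
tray 0.47 (np.int64(261), np.int64(302)) [0.679 0.028 0.036]
stand 0.73 (np.int64(303), np.int64(205)) [ 0.448 -0.176  0.07 ]
stand 0.27 (np.int64(294), np.int64(198)) [ 0.459 -0.21   0.072]
hopper 0.86 (np.int64(378), np.int64(317)) [0.461 0.223 0.081]
```

```bash
python3 - <<'E'
import cv2,numpy as np
a=cv2.imread('pics/top.png'); cv2.imwrite('pics/v1.png',cv2.resize(a[140:365,100:520],None,fx=1.9,fy=1.9,interpolation=cv2.INTER_CUBIC))
a=cv2.imread('pics/scene.png'); cv2.imwrite('pics/v2.png',cv2.resize(a[130:430,180:480],None,fx=2,fy=2,interpolation=cv2.INTER_CUBIC))
E
```

```text
(no output)
```

View pics/v1.png

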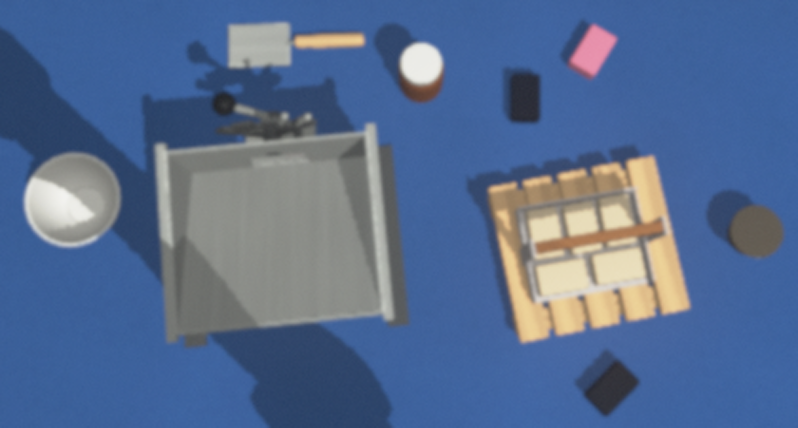

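View pics/v2.png

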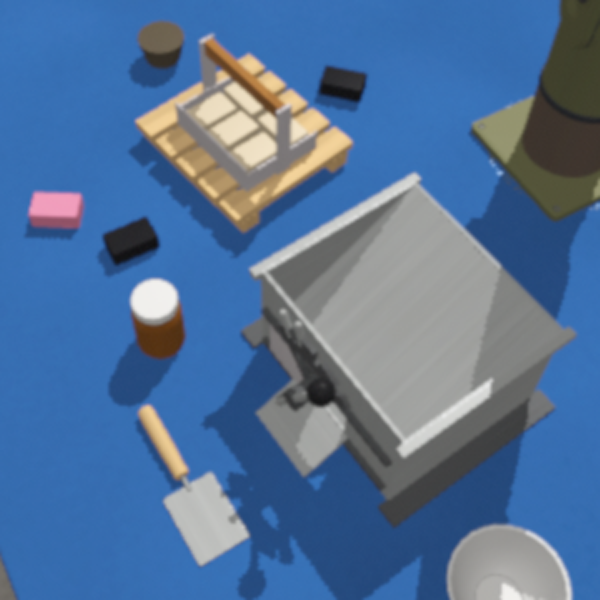

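```bash
cat > fit.py <<'E'
from h import *
print(manip.state()['ee_rot'], R.from_rotvec(manip.state()['ee_rot']).as_matrix().round(3), manip.state()['finger_gap'])
T=np.load('top.npy');S=np.load('scene.npy')
def rect(X,n):
    (c,s,a)=cv2.minAreaRect((X[:,:2]*1000).astype(np.float32)); print(n,len(X),np.round(c,1),np.round(s,1),round(a,2),'deg')
for n,P in [('top',T),('scene',S)]:
    X=P.reshape(-1,3);X=X[~np.isnan(X[:,0])]
    box=lambda x0,x1,y0,y1,z0,z1:X[(X[:,0]>x0)&(X[:,0]<x1)&(X[:,1]>y0)&(X[:,1]<y1)&(X[:,2]>z0)&(X[:,2]<z1)]
    rim=box(.28,.575,.02,.36,.162,.185); rect(rim,n+' rim'); print(np.median(rim[:,2]))
    kn=box(.56,.64,.1,.32,.185,.23); 
    print('knob',len(kn),kn.mean(0).round(4),kn.max(0).round(4),kn.min(0).round(4))
    # sphere fit with r=15mm
    from scipy.optimize import least_squares
    k=kn[kn[:,2]>.19]; r=least_squares(lambda c:np.linalg.norm(k-c,axis=1)-.015,k.mean(0)-[0,0,.01],loss='soft_l1',f_scale=.002); print('sphere',r.x.round(4),r.cost)
    rail=box(.3,.55,-.36,-.1,.135,.185); rect(rail,n+' rail'); print(np.percentile(rail[:,2],[5,50,95]).round(3))
    st=box(.25,.58,-.42,-.05,.03,.048); rect(st,n+' stand'); print(np.median(st[:,2]))
    w=box(.3,.55,-.36,-.1,.08,.1); rect(w,n+' trayhigh')
    print(n,'tray wall pts', w.mean(0).round(3))
E
python3 fit.py
```

```text
[6.86829739e-01 3.06557550e+00 1.45333037e-04] [[-0.904  0.427  0.   ]
 [ 0.427  0.904  0.   ]
 [ 0.     0.    -1.   ]] 0.08558847929273977
top rim 2622 [438.2 186.6] [264.  280.7] 6.0 deg
0.17087198654965563
knob 240 [0.576  0.2172 0.2041] [0.5999 0.2585 0.2225] [0.5601 0.1389 0.1851]
sphere [0.5767 0.2253 0.2063] 0.007424352676637416
top rail 515 [ 424.3 -224.2] [ 24.  173.9] 9.96 deg
[0.151 0.171 0.175]
top stand 4071 [ 390.2 -241. ] [290.5 241.1] 11.29 deg
0.041546327354642365
top trayhigh 121 [ 429.1 -223.3] [121.1 173.7] 9.71 deg
top tray wall pts [ 0.47  -0.215  0.086]
scene rim 2675 [437.7 185.7] [266.1 283.3] 6.0 deg
0.1690111138021302
knob 321 [0.5784 0.2195 0.2014] [0.6001 0.2608 0.2179] [0.5604 0.1394 0.185 ]
sphere [0.5825 0.2331 0.2029] 0.010240509402104817
scene rail 542 [ 424.9 -225. ] [ 26.5 179.6] 10.01 deg
[0.144 0.166 0.172]
scene stand 2242 [ 392.6 -240.6] [289.5 244.7] 11.46 deg
0.03977803094702159
scene trayhigh 156 [ 451.7 -219.7] [ 78.8 176.2] 9.57 deg
scene tray wall pts [ 0.462 -0.22   0.086]
```

```bash
cat > fit2.py <<'E'
from h import *
from scipy.optimize import least_squares
for n in ['top','scene']:
    X=np.load(n+'.npy').reshape(-1,3);X=X[~np.isnan(X[:,0])]
    box=lambda x0,x1,y0,y1,z0,z1:X[(X[:,0]>x0)&(X[:,0]<x1)&(X[:,1]>y0)&(X[:,1]<y1)&(X[:,2]>z0)&(X[:,2]<z1)]
    st=box(.275,.58,-.42,-.05,.036,.046);(c,s,a)=cv2.minAreaRect((st[:,:2]*1000).astype(np.float32));print(n,'stand',np.round(c,1),np.round(s,1),a)
    rim=box(.28,.62,.0,.38,.16,.185)
    q=np.radians(6);M=np.array([[np.cos(q),np.sin(q)],[-np.sin(q),np.cos(q)]])
    L=(rim[:,:2]-[.438,.186])@M.T
    print('x hist',np.histogram(L[np.abs(L[:,1])<.1][:,0]*1000,bins=np.arange(-140,160,8)))
    print('y hist',np.histogram(L[np.abs(L[:,0])<.08][:,1]*1000,bins=np.arange(-150,160,6)))
    a=cv2.cvtColor(cv2.imread(f'pics/{n}.png'),cv2.COLOR_BGR2GRAY); P=np.load(n+'.npy')
    k=(P[...,0]>.56)&(P[...,0]<.63)&(P[...,1]>.19)&(P[...,1]<.29)&(P[...,2]>.19)&(a<45)
    v,u=np.nonzero(k); print('knob dark',k.sum(),u.mean(),v.mean(),P[k].mean(0).round(4),P[k].max(0).round(4),P[k].min(0).round(4))
E
python3 fit2.py
```

```text
top stand [ 424.5 -234. ] [220.4 241. ] 11.414142608642578
x hist (array([  0,  27, 285, 278, 198,  32,   0,   0,   0,   0,   0,   0,   0,
         0,   0,   0,   0,   0,   0,   0,   0,   0,   0,   0,   0,   0,
         0,   0,   0,   0, 225,   1,   2, 158,   1,   1,  24]), array([-140, -132, -124, -116, -108, -100,  -92,  -84,  -76,  -68,  -60,
        -52,  -44,  -36,  -28,  -20,  -12,   -4,    4,   12,   20,   28,
         36,   44,   52,   60,   68,   76,   84,   92,  100,  108,  116,
        124,  132,  140,  148,  156]))
y hist (array([  0,  50, 169, 165,   8,   0,   0,   0,   0,   0,   0,   0,   0,
         0,   0,   0,   0,   0,   0,   0,   0,   0,   0,   0,   0,   0,
         0,   0,   0,   0,   0,   0,   0,   0,   0,   0,   0,   0,   0,
         0,   0,   0,   0,   0,   0,  26, 216, 164,  75,   0,   0]), array([-150, -144, -138, -132, -126, -120, -114, -108, -102,  -96,  -90,
        -84,  -78,  -72,  -66,  -60,  -54,  -48,  -42,  -36,  -30,  -24,
        -18,  -12,   -6,    0,    6,   12,   18,   24,   30,   36,   42,
         48,   54,   60,   66,   72,   78,   84,   90, 
[... 779 characters left out ...]
0,   0,   0,   0,
         0,   0,   0,   0,   0,   0,   0,   0,   0,   0,   0,   0,   0,
         0,   0,   0,   0,   0,   0,   0,   0,   0,   0,   0,   0,   0,
         0,   0,   0,   0,   0,   0,   7, 185, 191, 145,   0,   0]), array([-150, -144, -138, -132, -126, -120, -114, -108, -102,  -96,  -90,
        -84,  -78,  -72,  -66,  -60,  -54,  -48,  -42,  -36,  -30,  -24,
        -18,  -12,   -6,    0,    6,   12,   18,   24,   30,   36,   42,
         48,   54,   60,   66,   72,   78,   84,   90,   96,  102,  108,
        114,  120,  126,  132,  138,  144,  150,  156]))
knob dark 118 340.00847457627117 325.85593220338984 [0.5878 0.2497 0.2097] [0.5989 0.2605 0.2155] [0.5742 0.2361 0.2021]
```

```bash
python3 -m creep '[[0,0,0.55,0.63,-0.63,0.15,-1],[0,0,0.55,0.63,-0.63,0.15,-1],[0,0,0.55,0.63,-0.63,0.15,-1],[0,0,0.55,0.63,-0.63,0.15,-1],[0,0,0.55,0.63,-0.63,0.15,-1],[0,0,0.55,0.63,-0.63,0.1,-1],[0,0,0.55,0.63,-0.63,0.1,-1],[0,0,0.55,0.63,-0.63,0,-1],[0,0,0.55,0.63,-0.63,0,-1],[0,0,0.5,0.63,-0.63,0,-1]]'
cat > w.py <<'E'
from h import *
import sys
s=manip.state();print(s['time'],np.round(s['position'],4),'tooly deg',np.degrees(np.arctan2(*R.from_rotvec(s['ee_rot']).as_matrix()[1::-1,1])).round(1),np.round(s['joints'],2),s['finger_gap'],np.round(s['force'],1))
img,P,T,c=cloud('wrist'); save(sys.argv[1]+'.png',img); np.save('wrist.npy',P); print('cam',T[:3,3].round(3))
for q in sys.argv[2:]:
    for m in eyes.spot_point(q,'wrist')[:2]:
        u,v=np.array(m['at']).round().astype(int); print(q,round(m['p'],2),(u,v),P[min(max(v,0),479),min(max(u,0),639)].round(4))
a=img.max(2)
k=(P[...,2]>.15)&(P[...,2]<.225)&(P[...,0]>.55)&(P[...,0]<.64)&(a<70)
if k.sum()>20:
    n,l,stt,cc=cv2.connectedComponentsWithStats(k.astype(np.uint8))
    for i in range(1,n):
        if stt[i,4]>150: print('dark',stt[i],P[l==i].mean(0).round(4),P[l==i].min(0).round(4),P[l==i].max(0).round(4))
E
python3 w.py wr1 knob shut_notch
```

```text
time: 2.85
position: [0.5826, 0.2491, 0.3009]
ee_rot: [-0.166, 3.137, 0.0]
force: [0.4, -0.3, 0.0]
finger_gap: 0.0855
grip_force: 0.0
2.85 [0.5826 0.2491 0.3009] tooly deg 96.1 [-0.27  0.67 -0.39  1.47  0.27  1.05  0.96] 0.08545313840489804 [ 0.4 -0.3  0. ]
cam [0.514 0.241 0.421]
knob 0.67 (np.int64(311), np.int64(257)) [0.5828 0.2422 0.2145]
dark [ 258  197   87   20 1040] [0.5603 0.2318 0.1757] [0.5563 0.2038 0.1502] [0.5662 0.2614 0.1941]
dark [ 293  231   48   47 1749] [0.5823 0.2451 0.2097] [0.5707 0.2309 0.1971] [0.5975 0.2596 0.2157]
```

View pics/wr1.png

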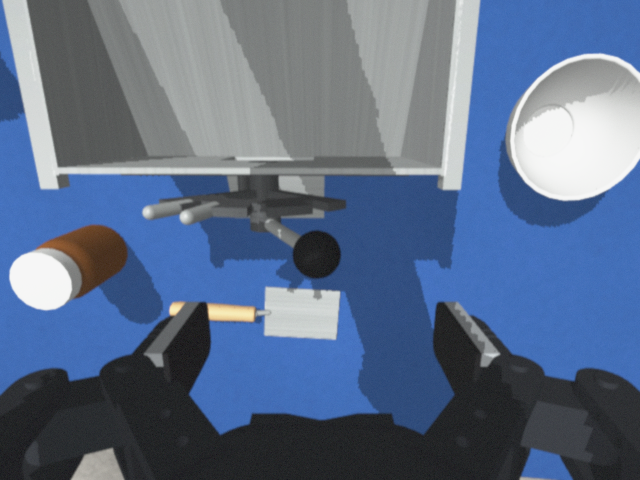

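```bash
python3 - <<'E'
from h import *
P=np.load('wrist.npy')
for (r,c) in [((205,222),(140,165)),((208,225),(180,203))]:
    X=P[r[0]:r[1],c[0]:c[1]].reshape(-1,3); X=X[(X[:,2]>.17)]; t=X[X[:,2]>np.nanmax(X[:,2])-.012]
    print(len(X),len(t),t.mean(0).round(4),X[:,2].max().round(4))
a=cv2.imread('pics/wr1.png').max(2); k=(a<70)&(P[...,2]>.196); k[:230]=0;k[280:]=0;k[:,:290]=0;k[:,345:]=0
X=P[k]
from scipy.optimize import least_squares
print(least_squares(lambda c:np.linalg.norm(X-c,axis=1)-.015,X.mean(0)-[0,0,.01]).x.round(4))
E
```

```text
295 295 [0.5707 0.1442 0.1952] 0.1993
354 294 [0.5677 0.1708 0.2082] 0.2133
[0.5859 0.2454 0.1995]
```

```bash
python3 -m creep '[[0,0,0,0.06,-0.07,-0.4,-1],[0,0,0,0,0,-0.4,-1],[0,0,0,0,0,-0.4,-1],[0,0,0,0,0,-0.4,-1],[0,0,0,0,0,-0.3,-1],[0,0,0,0,0,0,0.1],[0,0,0,0,0,0,0.1],[0,0,0,0,0,0,0.1],[0,0,0,0,0,0,0.16],[0,0,0,0,0,0,0.16]]'
```

```text
time: 4.25
position: [0.5848, 0.2468, 0.2061]
ee_rot: [-0.164, 3.137, 0.0]
force: [-0.4, -0.3, -0.3]
finger_gap: 0.036
grip_force: 0.0
```

```bash
python3 -m creep '[[0,0,0,0.02,-0.21,0.05,0.16],[0,0,0,0.02,-0.21,0.05,0.16],[0,0,0,0.02,-0.21,0.03,0.16],[0,0,0,0.02,-0.21,0,0.16],[0,0,0,0.02,-0.21,0,0.16],[0,0,0,0.02,-0.21,-0.03,0.16],[0,0,0,0.02,-0.21,-0.05,0.16],[0,0,0,0.02,-0.21,-0.05,0.16],[0,0,0,0,0,0,0.16],[0,0,0,0,0,0,0.16]]'
```

```text
time: 5.5
position: [0.5923, 0.1619, 0.2053]
ee_rot: [0.163, -3.136, 0.002]
force: [-0.5, -0.4, 0.8]
finger_gap: 0.0358
grip_force: 0.0
```

Open (only slightly, to avoid the pins) and rise, then check.

```bash
python3 -m creep '[[0,0,0,0,0,0,-0.1],[0,0,0,0,0,0,-0.1],[0,0,0,0,0,0.4,-0.1],[0,0,0,0,0,0.5,-0.1],[0,0,0,0,0,0.5,-0.1],[0,0,0,0,0,0.5,-1],[0,0,0,0,0,0.1,-1],[0,0,0,0,0,0,-1],[0,0,0,0,0,0,-1],[0,0,0,0,0,0,-1]]'
python3 w.py wr2 knob shut_notch
```

```text
time: 6.75
position: [0.5922, 0.1626, 0.3048]
ee_rot: [0.164, -3.136, 0.001]
force: [-0.1, -0.4, -0.5]
finger_gap: 0.085
grip_force: 0.0
6.75 [0.5922 0.1626 0.3048] tooly deg 96.0 [-0.12  0.64 -0.41  1.53  0.28  1.04  1.08] 0.08498308510634209 [-0.1 -0.4 -0.5]
cam [0.524 0.155 0.425]
knob 0.92 (np.int64(320), np.int64(253)) [0.5903 0.1606 0.2152]
shut_notch 0.59 (np.int64(316), np.int64(254)) [0.5913 0.1583 0.2149]
dark [342 196 127  11 754] [0.561  0.2151 0.1722] [0.5565 0.1727 0.1511] [0.5654 0.26   0.1906]
dark [ 298  230   47   46 1561] [0.591  0.1614 0.2118] [0.5795 0.1473 0.2005] [0.6054 0.1755 0.2177]
```

View pics/wr2.png

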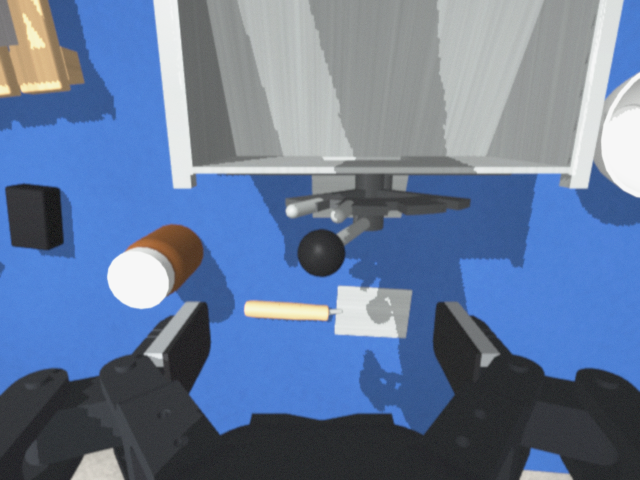

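```bash
python3 -m creep '[[0,0,-1,0,0,0.3,-1],[0,0,-1,-0.5,0,0.3,-1],[0,0,-1,-0.5,0,0.2,-1],[0,0,-1,-0.5,0,0.1,-1],[0,0,-1,-0.5,0,0,-1],[0,0,-1,-0.5,0,0,-1],[0,0,-1,-0.5,0,0,-1],[0,0,-1,-0.5,0,0,-1],[0,0,-1,-0.5,0,0,-1],[0,0,-1,-0.4,0.1,0,-1]]'
python3 -m creep '[[0,0,-1,0,0,0,-1],[0,0,-1,0,0,0,-1],[0,0,-1,0,0,0,-1],[0,0,-1,0,0,0,-1],[0.25,-0.96,0,0,0,0,-1],[0.25,-0.96,0,0,0,0,-1],[0.25,-0.96,0,0,0,0,-1],[0.25,-0.96,0,0,0,0,-1],[0.25,-0.96,0,0,0,0,-1],[0.25,-0.96,0,0,0,0,-1]]'
python3 -m creep '[[0.25,-0.96,0,0,0,0,-1],[0.25,-0.96,0,0,0,0,-1],[0.25,-0.96,0,0,0,0,-1],[0.25,-0.96,0,0,0,0,-1],[0,0,0,0,0,-0.2,-1],[0,0,0,0,0,-0.2,-1],[0,0,0,0,0,-0.2,-1],[0,0,0,0,0,0,-1],[0,0,0,0,0,0,-1],[0,0,0,0,0,0,-1]]'
cat > s.py <<'E'
from h import *
s=manip.state();M=R.from_rotvec(s['ee_rot']).as_matrix()
print(s['time'],np.round(s['position'],4),np.round(s['joints'],2),np.round(s['force'],1),s['finger_gap'],s['grip_force']);print('tooly',M[:,1].round(3),'toolz',M[:,2].round(3))
E
python3 s.py
```

```text
time: 8.15
position: [0.3716, 0.1675, 0.3509]
ee_rot: [1.366, 2.829, -0.0]
force: [-0.9, 0.2, 0.6]
finger_gap: 0.0857
grip_force: 0.0
time: 9.4
position: [0.3786, 0.1612, 0.3519]
ee_rot: [1.671, 2.186, 0.545]
force: [0.7, 0.8, -0.2]
finger_gap: 0.0854
grip_force: 0.0
time: 10.65
position: [0.3835, 0.1465, 0.3165]
ee_rot: [1.592, 2.079, 0.557]
force: [-0.7, 0.5, 0.3]
finger_gap: 0.0852
grip_force: 0.0
10.65 [0.3835 0.1465 0.3165] [-0.12  0.29 -0.87  2.56  1.69  0.68 -2.2 ] [-0.7  0.5  0.3] 0.08522638679267971 0.0
tooly [0.781 0.248 0.573] toolz [ 0.582  0.04  -0.812]
```

```bash
cat > rot.py <<'E'
from h import *
import sys
def tgt(yaw,tilt=0):  # yaw = tray yaw deg, tilt pour
    y=np.radians(yaw); ty=np.array([np.cos(y),np.sin(y),0]);tz=np.array([0,0,-1.]);tx=np.cross(ty,tz)
    ax=np.array([np.sin(y),-np.cos(y),0])  # -tray y
    return R.from_rotvec(ax*np.radians(tilt))*R.from_matrix(np.stack([tx,ty,tz],1))
if __name__=='__main__':
    s=manip.state();c=R.from_rotvec(s['ee_rot'])
    for a in sys.argv[1:]:
        y,t=map(float,a.split(',')); r=(tgt(y,t)*c.inv()).as_rotvec(); print(a,'turn units(0.1rad)',(r*10).round(2),'mag',np.linalg.norm(r).round(2))
E
python3 rot.py 15,0 -30,0 -84,0 10,0
```

```text
15,0 turn units(0.1rad) [-0.42  6.22 -0.02] mag 0.62
-30,0 turn units(0.1rad) [ 2.05  6.06 -7.61] mag 0.99
-84,0 turn units(0.1rad) [  5.05   4.93 -16.67] mag 1.81
10,0 turn units(0.1rad) [-0.15  6.23 -0.86] mag 0.63
```

```bash
python3 -m creep '[[-0.05,0.78,0,0.1,0.2,0.1,-1],[-0.05,0.78,0,0.1,0.2,0.1,-1],[-0.05,0.78,0,0.1,0.2,0.1,-1],[-0.05,0.78,0,0.1,0.2,0.1,-1],[-0.05,0.78,0,0.1,0.2,0.1,-1],[-0.05,0.78,0,0.1,0.2,0,-1],[-0.05,0.78,0,0.1,0.2,0,-1],[-0.05,0.78,0,0.1,0.2,0,-1],[0,0,-1,0.1,0.3,0,-1],[0,0,-1,0.1,0.2,0,-1]]'; python3 s.py
python3 -m creep '[[0,0,-1,0,0,0,-1],[0,0,-1,0,0,0,-1],[0,0,-1,0,0,0,-1],[0,0,-1,0,0,0,-1],[0,0,-1,0,0,0,-1],[0,0,-1,0,0,0,-1],[0,0,-1,0,0,0,-1],[0,0,-1,0,0,0,-1],[0,0,-1,0,0,0,-1],[0,0,-1,0,0,0,-1]]'; python3 s.py; python3 rot.py -84,0 -84,60
```

```text
time: 11.9
position: [0.4327, 0.2497, 0.3394]
ee_rot: [2.146, 2.279, 0.007]
force: [0.2, 0.1, 0.8]
finger_gap: 0.0852
grip_force: 0.0
11.9 [0.4327 0.2497 0.3394] [-0.07  0.52 -0.88  1.8   0.47  1.04 -1.07] [0.2 0.1 0.8] 0.08519536736305428 0.0
tooly [0.998 0.06  0.011] toolz [ 0.011 -0.004 -1.   ]
time: 13.15
position: [0.4324, 0.2489, 0.3399]
ee_rot: [2.975, 0.97, 0.003]
force: [-0.1, -0.6, 0.7]
finger_gap: 0.0853
grip_force: 0.0
13.15 [0.4324 0.2489 0.3399] [-0.23  0.46 -0.6   1.8   0.32  0.98 -1.9 ] [-0.1 -0.6  0.7] 0.08528550863363084 0.0
tooly [ 0.59  -0.808  0.013] toolz [ 0.006 -0.012 -1.   ]
-84,0 turn units(0.1rad) [ 0.13  0.03 -5.26] mag 0.53
-84,60 turn units(0.1rad) [-9.75 -3.78 -4.77] mag 1.15
```

```bash
python3 -m creep '[[-0.82,-0.32,-0.4,0,0,0,-1],[-0.82,-0.32,-0.4,0,0,0,-1],[-0.82,-0.32,-0.4,0,0,0,-1],[-0.82,-0.32,-0.4,0,0,0,-1],[-0.82,-0.32,-0.4,0,0,0,-1],[-0.82,-0.32,-0.4,0,0,0,-1],[-0.82,-0.32,-0.4,0,0,0,-1],[-0.82,-0.32,-0.4,0,0,0,-1],[-0.82,-0.32,-0.4,0,0,0,-1],[-0.82,-0.32,-0.4,0,0,0,-1]]'; python3 s.py; python3 rot.py -84,60
```

```text
time: 14.4
position: [0.4322, 0.2497, 0.3406]
ee_rot: [2.243, 0.229, 0.062]
force: [0.7, 0.0, -0.4]
finger_gap: 0.0852
grip_force: 0.0
14.4 [0.4322 0.2497 0.3406] [-0.89  0.72 -0.14  1.59  0.62  1.61 -2.63] [ 0.7  0.  -0.4] 0.08520374296134817 0.0
tooly [ 0.144 -0.616  0.775] toolz [ 0.123 -0.766 -0.631]
-84,60 turn units(0.1rad) [-1.54 -0.57 -0.79] mag 0.18
```

```bash
python3 rot.py -60,62 -50,62 -60,70
```

```text
-60,62 turn units(0.1rad) [-1.72 -1.    3.39] mag 0.39
-50,62 turn units(0.1rad) [-1.64 -1.16  5.13] mag 0.55
-60,70 turn units(0.1rad) [-3.04 -1.49  3.39] mag 0.48
```

```bash
python3 -m creep '[[-0.5,-0.25,0.57,-0.1,0,-0.1,-1],[-0.5,-0.25,0.57,-0.1,0,-0.1,-1],[-0.5,-0.25,0.57,-0.1,0,-0.1,-1],[-0.5,-0.25,0.57,-0.1,0,-0.1,-1],[-0.5,-0.25,0.57,-0.1,0,-0.1,-1],[-0.5,-0.25,0.57,-0.1,0,-0.1,-1],[0,0,0,0,0,0,-1],[0,0,0,0,0,0,-1],[0,0,0,0,0,0,-1],[0,0,0,0,0,0,-1]]'; python3 s.py; python3 rot.py -60,70
```

```text
time: 15.65
position: [0.4029, 0.2485, 0.3102]
ee_rot: [1.877, 0.503, 0.348]
force: [0.1, -0.8, 0.6]
finger_gap: 0.0856
grip_force: 0.0
15.65 [0.4029 0.2485 0.3102] [-1.36  0.85  0.31  1.88  0.75  1.33 -2.65] [ 0.1 -0.8  0.6] 0.08564671994584003 0.0
tooly [ 0.175 -0.302  0.937] toolz [ 0.468 -0.812 -0.349]
-60,70 turn units(0.1rad) [-0.06 -0.05  0.  ] mag 0.01
```

```bash
python3 -m creep '[[1,0.58,0,0,0,0.1,-1],[1,0.58,0,0,0,0.1,-1],[1,0.58,0,0,0,0.1,-1],[1,0.58,0,0,0,0.1,-1],[1,0.58,0,0,0,0.1,-1],[1,0.58,0,0,0,0,-1],[1,0.58,0,0,0,0,-1],[1,0.58,0,0,0,0,-1],[1,0.58,0,0,0,0,-1],[1,0.58,0,0,0,0,-1]]'
python3 -m creep '[[0.2,0.1,1,0.05,-0.9,0,-1],[0.2,0.1,1,0.05,-0.9,0,-1],[0.2,0.1,1,0.05,-0.9,0,-1],[0,0,1,0.05,-0.9,0,-1],[0,0,1,0.05,-0.9,0,-1],[0,0,1,0.05,-0.9,0,-1],[0,0,1,0,-0.9,0,-1],[0,0,1,0,-0.9,0,-1],[0,0,1,0,-0.9,0,-1],[0,0,1,0,-0.9,0,-1]]'; python3 s.py; python3 rot.py 10,0
```

```text
time: 16.9
position: [0.4026, 0.2482, 0.3355]
ee_rot: [2.982, 0.803, 0.022]
force: [-0.3, -0.2, 0.2]
finger_gap: 0.0852
grip_force: 0.0
time: 18.15
position: [0.4165, -0.2033, 0.3351]
ee_rot: [-2.258, -2.165, -0.007]
force: [0.6, -0.2, -0.1]
finger_gap: 0.0853
grip_force: 0.0
18.15 [ 0.4165 -0.2033  0.3351] [ 0.51  0.38 -0.21  1.91  0.09  0.88  0.21] [ 0.6 -0.2 -0.1] 0.08529614736034923 0.0
tooly [ 0.999 -0.042 -0.006] toolz [-0.006  0.013 -1.   ]
10,0 turn units(0.1rad) [-0.12 -0.07  2.17] mag 0.22
```

```bash
python3 -m creep '[[-0.02,-0.01,0.36,0.03,-0.07,-0.2,-1],[-0.02,-0.01,0.36,0.03,-0.07,-0.2,-1],[-0.02,-0.01,0.36,0.03,-0.07,-0.2,-1],[-0.02,-0.01,0.36,0.03,-0.07,-0.2,-1],[-0.02,-0.01,0.36,0.03,-0.07,-0.2,-1],[-0.02,-0.01,0.36,0.03,-0.07,-0.2,-1],[0,0,0,0,0,0,-1],[0,0,0,0,0,0,-1],[0,0,0,0,0,0,-1],[0,0,0,0,0,0,-1]]'; python3 w.py wr3 tray; python3 rot.py 10,0
python3 - <<'E'
from h import *
P=np.load('wrist.npy').reshape(-1,3);X=P[(P[:,2]>.14)&(P[:,2]<.185)&(P[:,0]>.35)&(P[:,0]<.5)&(P[:,1]<-.1)&(P[:,1]>-.35)]
print(len(X),X.mean(0),np.percentile(X[:,2],[5,50,95]));print(cv2.minAreaRect((X[:,:2]*1000).astype(np.float32)))
t=X[X[:,2]>.162];print(len(t),cv2.minAreaRect((t[:,:2]*1000).astype(np.float32)))
E
```

```text
time: 19.4
position: [0.4264, -0.2221, 0.275]
ee_rot: [-2.022, -2.404, 0.001]
force: [0.4, -0.0, -0.9]
finger_gap: 0.085
grip_force: 0.0
19.4 [ 0.4264 -0.2221  0.275 ] tooly deg 9.9 [ 0.55  0.48 -0.25  1.96  0.17  0.73  0.37] 0.08499643924572897 [ 0.4 -0.  -0.9]
cam [ 0.415 -0.154  0.396]
tray 0.7 (np.int64(317), np.int64(214)) [ 0.4204 -0.2016  0.1692]
tray 0.47 (np.int64(271), np.int64(174)) [ 0.3783 -0.1946  0.0713]
10,0 turn units(0.1rad) [-0.   -0.01  0.02] mag 0.0
6475 [ 0.42336852 -0.22133907  0.16912525] [0.16742672 0.16983122 0.17094654]
((424.3319396972656, -226.8286895751953), (23.96489715576172, 174.61244201660156), 10.06885051727295)
6247 ((424.2237243652344, -226.847900390625), (23.71196937561035, 174.61244201660156), 10.068848609924316)
```

View pics/wr3.png

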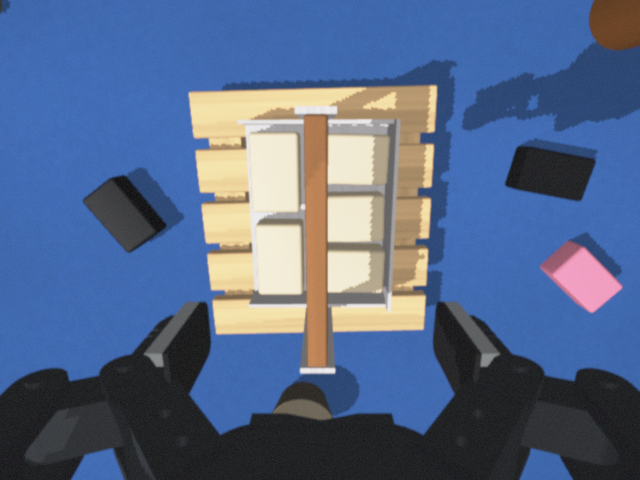

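```bash
python3 -m creep '[[0,0,0,-0.04,-0.09,-0.4,-1],[0,0,0,0,0,-0.4,-1],[0,0,0,0,0,-0.4,-1],[0,0,0,0,0,-0.4,-1],[0,0,0,0,0,-0.4,-1],[0,0,0,0,0,-0.4,-1],[0,0,0,0,0,0,-1],[0,0,0,0,0,0,1],[0,0,0,0,0,0,1],[0,0,0,0,0,0,1]]'
python3 -m creep '[[0,0,0,0,0,0,1],[0,0,0,0,0,0,1],[0,0,0,0,0,0,1],[0,0,0,0,0,0.1,1],[0,0,0,0,0,0.2,1],[0,0,0,0,0,0.4,1],[0,0,0,0,0,0.5,1],[0,0,0,0,0,0.5,1],[0,0,0,0,0,0.4,1],[0,0,0,0,0,0.2,1]]'; python3 s.py
```

```text
time: 20.75
position: [0.4245, -0.2268, 0.1553]
ee_rot: [2.022, 2.404, -0.0]
force: [-0.2, 1.2, 0.4]
finger_gap: 0.0323
grip_force: 0.0
time: 22.0
position: [0.4243, -0.2266, 0.2708]
ee_rot: [-2.022, -2.404, 0.0]
force: [-0.7, -0.8, -6.9]
finger_gap: 0.0135
grip_force: 58.8
22.0 [ 0.4243 -0.2266  0.2708] [ 0.56  0.48 -0.25  1.96  0.18  0.72  0.37] [-0.7 -0.8 -6.9] 0.01352410258814298 58.847288489341736
tooly [ 0.985  0.171 -0.   ] toolz [-0. -0. -1.]
```

```bash
python3 -m creep '[[0,0,-0.2,0.02,0.1,0.2,1],[0,0,-0.4,0.05,0.2,0.3,1],[0,0,-0.6,0.07,0.3,0.3,1],[0,0,-0.6,0.07,0.35,0.3,1],[0,0,-0.6,0.07,0.4,0.2,1],[0,0,-0.6,0.07,0.4,0.2,1],[0,0,-0.6,0.07,0.4,0.1,1],[0,0,-0.6,0.07,0.4,0,1],[0,0,-0.6,0.07,0.4,0,1],[0,0,-0.6,0.07,0.4,0,1]]'
python3 -m creep '[[0,0,-0.6,0.07,0.4,0,1],[0,0,-0.6,0.07,0.4,0,1],[0,0,-0.6,0.07,0.4,0,1],[0,0,-0.6,0.07,0.4,0,1],[0,0,-0.6,0.07,0.4,0,1],[0,0,-0.6,0.07,0.4,0,1],[0,0,-0.6,0.06,0.4,0,1],[0,0,-0.6,0.06,0.3,0,1],[0,0,-0.6,0.06,0.2,0,1],[0,0,-0.4,0.02,0.1,0,1]]'; python3 s.py; python3 rot.py -55,0 -55,30
```

```text
time: 23.25
position: [0.455, -0.0578, 0.3492]
ee_rot: [-2.59, -1.774, 0.003]
force: [-0.3, 0.5, -6.9]
finger_gap: 0.0131
grip_force: 58.9
time: 24.5
position: [0.4858, 0.1123, 0.349]
ee_rot: [-2.988, -0.962, 0.003]
force: [-0.3, -0.7, -7.0]
finger_gap: 0.0137
grip_force: 58.9
24.5 [0.4858 0.1123 0.349 ] [-0.29  0.4  -0.04  1.81  0.01  0.94 -1.28] [-0.3 -0.7 -7. ] 0.013657580492317434 58.855494260787964
tooly [ 0.583 -0.812 -0.003] toolz [-0.003  0.001 -1.   ]
-55,0 turn units(0.1rad) [-0.01 -0.03 -0.12] mag 0.01
-55,30 turn units(0.1rad) [-4.28 -3.06 -0.11] mag 0.53
```

```bash
python3 -m creep '[[-0.43,-0.31,0,-0.08,0.1,-0.07,1],[-0.43,-0.31,0,-0.08,0.1,-0.07,1],[-0.43,-0.31,0,-0.08,0.1,-0.07,1],[-0.43,-0.31,0,-0.08,0.1,-0.07,1],[-0.43,-0.31,0,-0.08,0.1,-0.07,1],[-0.43,-0.31,0,-0.08,0.1,-0.07,1],[-0.43,-0.31,0,-0.08,0.1,-0.07,1],[-0.43,-0.31,0,-0.08,0.1,-0.07,1],[-0.43,-0.31,0,-0.08,0.1,-0.07,1],[-0.43,-0.31,0,-0.08,0.1,-0.07,1]]'; python3 s.py; python3 rot.py -55,30 -55,65
```

```text
time: 25.75
position: [0.4457, 0.1623, 0.314]
ee_rot: [2.504, 0.807, 0.22]
force: [-0.1, 0.1, -7.2]
finger_gap: 0.0134
grip_force: 59.1
25.75 [0.4457 0.1623 0.314 ] [-0.95  0.46  0.24  2.04  0.6   0.81 -2.13] [-0.1  0.1 -7.2] 0.013410797061367826 59.104244112968445
tooly [ 0.504 -0.702  0.504] toolz [ 0.296 -0.408 -0.864]
-55,30 turn units(0.1rad) [ 0.03  0.04 -0.13] mag 0.01
-55,65 turn units(0.1rad) [-4.95 -3.5  -0.13] mag 0.61
```

```bash
python3 -m creep '[[-0.5,-0.35,0,-0.08,0.12,-0.05,1],[-0.5,-0.35,0,-0.08,0.12,-0.05,1],[-0.5,-0.35,0,-0.08,0.12,-0.05,1],[-0.5,-0.35,0,-0.08,0.12,-0.05,1],[-0.5,-0.35,0,-0.08,0.12,-0.05,1],[-0.5,-0.35,0,-0.08,0.12,-0.05,1],[-0.5,-0.35,0,-0.08,0.12,-0.05,1],[-0.5,-0.35,0,-0.08,0.12,-0.05,1],[-0.5,-0.35,0,-0.08,0.12,-0.05,1],[-0.5,-0.35,0,-0.08,0.12,-0.05,1]]'; python3 s.py; python3 rot.py -55,65
```

```text
time: 27.0
position: [0.4061, 0.223, 0.2885]
ee_rot: [1.928, 0.625, 0.393]
force: [-1.3, -0.5, -2.3]
finger_gap: 0.0134
grip_force: 59.8
27.0 [0.4061 0.223  0.2885] [-1.45  0.85  0.48  2.04  0.77  1.04 -2.62] [-1.3 -0.5 -2.3] 0.013369886162287167 59.830191135406494
tooly [ 0.249 -0.339  0.907] toolz [ 0.528 -0.738 -0.421]
-55,65 turn units(0.1rad) [ 0.04 -0.02 -0.13] mag 0.01
```

```bash
python3 -m creep '[[0,0,0,0,0,0,1],[0,0,0,0,0,0,1],[0,0,0,0,0,0,1],[0,0,0,0,0,0,1],[0,0,0,0,0,0,1],[0,0,0,0,0,0.1,1],[0,0,0,0,0,0.2,1],[0,0,0,0,0,0.2,1],[0,0,0,0,0,0.2,1],[0,0,0,0,0,0.1,1]]'; python3 - <<'E'
from h import *
a,P,_,_=cloud('scene');np.save('scene2.npy',P); b,Q,_,_=cloud('top');np.save('top2.npy',Q)
o=np.hstack([cv2.resize(a[190:430,270:490],(400,436)),cv2.resize(b[170:350,165:330],(400,436))]); save('v3.png',o)
for n in ['scene','top']:
  X=P if n=='scene' else Q
  for m in eyes.masks_of('soap0',n)[:9]:
    Y=X[m['pixels']];print(n,round(m['p'],2),np.nanmedian(Y,0).round(3))
E
```

```text
time: 28.25
position: [0.4068, 0.2208, 0.3305]
ee_rot: [1.926, 0.623, 0.391]
force: [-0.3, 0.1, -3.5]
finger_gap: 0.0134
grip_force: 59.9
scene 0.82 [ 0.717 -0.245  0.026]
scene 0.8 [0.452 0.188 0.129]
scene 0.78 [0.497 0.219 0.121]
scene 0.78 [ 0.237 -0.26   0.026]
scene 0.73 [0.401 0.142 0.164]
scene 0.64 [ 0.647 -0.143  0.026]
scene 0.52 [0.493 0.274 0.103]
top 0.89 [ 0.641 -0.15   0.029]
top 0.85 [ 0.23  -0.264  0.029]
top 0.82 [ 0.711 -0.249  0.028]
top 0.79 [0.399 0.142 0.164]
top 0.64 [0.492 0.272 0.102]
top 0.57 [0.488 0.22  0.122]
top 0.52 [0.449 0.183 0.136]
top 0.37 [0.592 0.163 0.213]
```

View pics/v3.png

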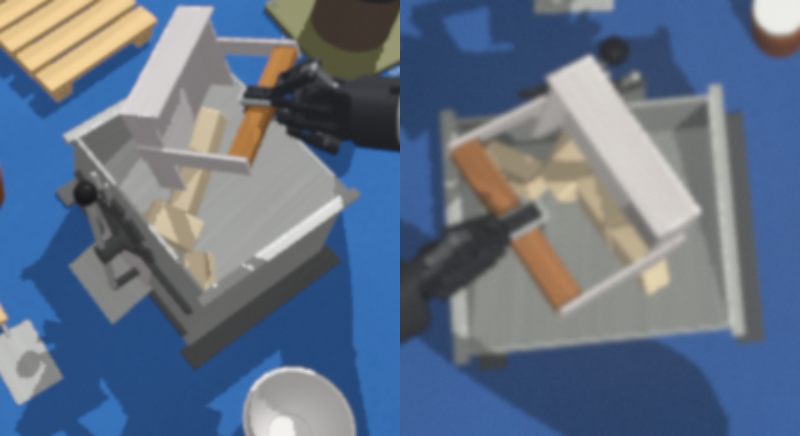

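```bash
python3 -m creep '[[0,0,0,0,0,0.1,1],[0,0,0,0,0,0.2,1],[0,0,0,0,0,0.2,1],[0,0,0,0,0,0.2,1],[0,0,0,0,0,0.2,1],[0,0,0,0,0,0.2,1],[0,0,0,0,0,0.2,1],[0,0,0,0,0,0.1,1],[0,0,0,0,0,0,1],[0,0,0,0,0,0,1]]'; python3 - <<'E'
from h import *
f=[]
for n in ['wrist','scene','top','wrist','top']:
    im,P,_,_=cloud(n); f.append(manip.state()['force'][2]); 
    if n=='wrist': w=im
    if n=='scene': sc=im; 
    if n=='top': tp=im;Q=P
print(np.round(f,2),np.mean(f))
h=lambda i:cv2.resize(i,(400,436))
save('v4.png',np.hstack([cv2.resize(w,(400,300)),cv2.resize(tp[170:350,165:330],(327,300))]))
for m in eyes.masks_of('soap0','top')[:9]: print(round(m['p'],2),np.nanmedian(Q[m['pixels']],0).round(3))
for m in eyes.masks_of('soap0','wrist')[:9]: print(round(m['p'],2),np.array(m['box']).round())
E
```

```text
time: 29.7
position: [0.4066, 0.2209, 0.3995]
ee_rot: [1.925, 0.624, 0.39]
force: [0.2, -0.2, -2.8]
finger_gap: 0.0132
grip_force: 59.9
[-1.98 -1.42 -2.57 -2.52 -2.4 ] -2.177489956888537
0.88 [ 0.709 -0.248  0.029]
0.86 [0.488 0.221 0.121]
0.76 [0.39  0.136 0.164]
0.74 [0.449 0.184 0.136]
0.71 [0.494 0.279 0.099]
0.68 [ 0.644 -0.15   0.029]
0.56 [ 0.231 -0.263  0.029]
0.22 [0.593 0.163 0.214]
0.88 [ 15. 242. 115. 345.]
0.85 [  0.  80.  21. 102.]
0.8 [  0. 100.  65. 171.]
```

View pics/v4.png

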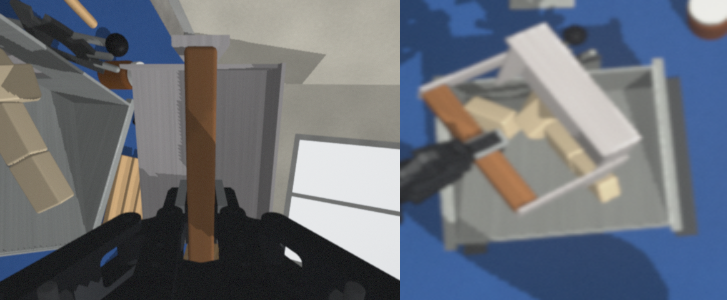

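```bash
python3 -m creep '[[0.93,0.65,0,0,0,0,1],[0.93,0.65,0,0,0,0,1],[0.93,0.65,0,0,0,0,1],[0.93,0.65,0,0,-0.1,0,1],[0.93,0.65,0,0,-0.2,0,1],[0.93,0.65,0,0,-0.3,0,1],[0.93,0.65,0,0,-0.4,0,1],[0.93,0.65,0,0,-0.4,0,1],[0.93,0.65,0,0,-0.4,0,1],[0.93,0.65,0,0,-0.4,0,1]]'
python3 -m creep '[[0,0,1,0.03,-0.6,0,1],[0,0,1,0.03,-0.6,0,1],[0,0,1,0.03,-0.6,0,1],[0,0,1,0.03,-0.6,0,1],[0,0,1,0.03,-0.6,0,1],[0,0,1,0.03,-0.6,0,1],[0,0,1,0.03,-0.6,0,1],[0,0,1,0.03,-0.6,0,1],[0,0,1,0.03,-0.6,0,1],[0,0,1,0.03,-0.6,0,1]]'; python3 s.py; python3 rot.py 10.5,0
```

```text
time: 31.3
position: [0.4058, 0.1093, 0.3998]
ee_rot: [-2.991, -0.959, -0.01]
force: [-0.1, 1.0, -2.3]
finger_gap: 0.013
grip_force: 59.6
time: 32.55
position: [0.4202, -0.1904, 0.3993]
ee_rot: [-2.158, -2.276, -0.01]
force: [-0.2, 0.8, -3.1]
finger_gap: 0.0133
grip_force: 59.6
32.55 [ 0.4202 -0.1904  0.3993] [ 0.14  0.3   0.26  1.82 -0.1   1.04  0.5 ] [-0.2  0.8 -3.1] 0.013261648566344823 59.559069871902466
tooly [0.999 0.053 0.001] toolz [ 0.001  0.008 -1.   ]
10.5,0 turn units(0.1rad) [-0.08  0.    1.3 ] mag 0.13
```

```bash
python3 -m creep '[[-0.02,0,0.25,0.02,-0.16,-0.3,1],[-0.02,0,0.25,0.02,-0.16,-0.5,1],[-0.02,0,0.25,0.02,-0.16,-0.5,1],[-0.02,0,0.25,0.02,-0.16,-0.5,1],[0,0,0.25,0,-0.14,-0.5,1],[0,0,0.05,0,0,-0.5,1],[0,0,0,0,0,-0.5,1],[0,0,0,0,0,-0.5,1],[0,0,0,0,0,-0.4,1],[0,0,0,0,0,-0.2,1]]'; python3 s.py; python3 rot.py 10.5,0
```

```text
time: 33.8
position: [0.4244, -0.228, 0.1786]
ee_rot: [-2.012, -2.412, -0.002]
force: [-0.6, 0.9, -2.9]
finger_gap: 0.0135
grip_force: 59.5
33.8 [ 0.4244 -0.228   0.1786] [ 0.31  0.64  0.13  2.07 -0.19  0.44  0.77] [-0.6  0.9 -2.9] 0.01352437678939989 59.471831917762756
tooly [0.984 0.179 0.   ] toolz [ 0.     0.002 -1.   ]
10.5,0 turn units(0.1rad) [-0.02  0.    0.03] mag 0.0
```

```bash
python3 -m creep '[[0,0,0,0,0,-0.1,1],[0,0,0,0,0,-0.1,1],[0,0,0,0,0,-0.1,1],[0,0,0,0,0,0,1],[0,0,0,0,0,0,1],[0,0,0,0,0,0,1],[0,0,0,0,0,0,1],[0,0,0,0,0,0,1],[0,0,0,0,0,0,1],[0,0,0,0,0,0,1]]'; python3 s.py
```

```text
time: 35.05
position: [0.4257, -0.2281, 0.1647]
ee_rot: [2.011, 2.41, 0.005]
force: [-0.5, -0.1, -1.3]
finger_gap: 0.0133
grip_force: 59.5
35.05 [ 0.4257 -0.2281  0.1647] [ 0.32  0.66  0.12  2.08 -0.2   0.4   0.78] [-0.5 -0.1 -1.3] 0.013313226424292807 59.4936329126358
tooly [0.984 0.179 0.004] toolz [ 0.004  0.001 -1.   ]
```

```bash
python3 -m creep '[[0,0,0,0,0,-0.05,1],[0,0,0,0,0,-0.05,1],[0,0,0,0,0,0,1],[0,0,0,0,0,0,1],[0,0,0,0,0,0,1],[0,0,0,0,0,0,1],[0,0,0,0,0,0,1],[0,0,0,0,0,0,1],[0,0,0,0,0,0,1],[0,0,0,0,0,0,1]]'; python3 s.py; python3 - <<'E'
from h import *
a,P,_,_=cloud('scene');b,Q,_,_=cloud('top')
for X in (P,Q):
    X=X.reshape(-1,3)
    m=(X[:,0]>.33)&(X[:,0]<.52)&(X[:,1]>-.33)&(X[:,1]<-.13)&(X[:,2]>.03)&(X[:,2]<.065)
    print(np.histogram(X[m][:,2],bins=np.arange(.03,.066,.003)))
    q=np.radians(10.5);c=np.array([[np.cos(q),np.sin(q)],[-np.sin(q),np.cos(q)]]);L=(X[:,:2]-[.425,-.228])@c.T
    k=(abs(L[:,0])<.055)&(abs(L[:,1])<.074)&(X[:,2]<.07)&(X[:,2]>.03)
    A=np.c_[L[k],np.ones(k.sum())];print(k.sum(),np.linalg.lstsq(A,X[k,2],rcond=None)[0].round(4))
E
```

```text
time: 36.3
position: [0.4257, -0.2281, 0.1597]
ee_rot: [2.011, 2.41, 0.005]
force: [0.3, 0.3, -2.1]
finger_gap: 0.0133
grip_force: 59.5
36.3 [ 0.4257 -0.2281  0.1597] [ 0.33  0.67  0.12  2.09 -0.2   0.39  0.78] [ 0.3  0.3 -2.1] 0.013291067451587875 59.5102196931839
tooly [0.984 0.179 0.004] toolz [ 0.004  0.001 -1.   ]
(array([ 31,  57, 288, 426, 272, 505, 460, 126,  62,  57,  71,  38]), array([0.03 , 0.033, 0.036, 0.039, 0.042, 0.045, 0.048, 0.051, 0.054,
       0.057, 0.06 , 0.063, 0.066]))
990 [ 0.0043 -0.0013  0.0478]
(array([ 10,  26, 124, 291, 249, 276, 361, 170,  40,  10,  15,   5]), array([0.03 , 0.033, 0.036, 0.039, 0.042, 0.045, 0.048, 0.051, 0.054,
       0.057, 0.06 , 0.063, 0.066]))
612 [ 0.0045 -0.0008  0.0491]
```

```bash
python3 -m creep '[[0,0,0,0,0,-0.03,1],[0,0,0,0,0,-0.03,1],[0,0,0,0,0,-0.03,1],[0,0,0,0,0,0,1],[0,0,0,0,0,0,1],[0,0,0,0,0,0,1],[0,0,0,0,0,0,1],[0,0,0,0,0,0,1],[0,0,0,0,0,0,1],[0,0,0,0,0,0,1]]'; python3 s.py
```

```text
time: 37.65
position: [0.4258, -0.2281, 0.1552]
ee_rot: [2.011, 2.41, 0.005]
force: [-0.6, 0.7, -2.2]
finger_gap: 0.0135
grip_force: 59.7
37.65 [ 0.4258 -0.2281  0.1552] [ 0.33  0.68  0.11  2.09 -0.2   0.38  0.78] [-0.6  0.7 -2.2] 0.013479655177193517 59.68257486820221
tooly [0.984 0.179 0.004] toolz [ 0.004  0.001 -1.   ]
```

Within a millimetre of the stand; ease down 1 mm more, release and rise.

```bash
python3 -m creep '[[0,0,0,0,0,-0.03,1],[0,0,0,0,0,0,1],[0,0,0,0,0,0,0.5],[0,0,0,0,0,0,0],[0,0,0,0,0,0,-1],[0,0,0,0,0,0,-1],[0,0,0,0,0,0,-1],[0,0,0,0,0,0,-1],[0,0,0,0,0,0,-1],[0,0,0,0,0,0,-1]]'; python3 s.py
python3 -m creep '[[0,0,0,0,0,0.2,-1],[0,0,0,0,0,0.4,-1],[0,0,0,0,0,0.6,-1],[0,0,0,0,0,0.6,-1],[0,0,0,0,0,0.6,-1],[0,0,0,0,0,0.6,-1],[0,0,0,0,0,0.6,-1],[0,0,0,0,0,0.4,-1],[0,0,0,0,0,0.2,-1],[0,0,0,0,0,0,-1]]'
python3 - <<'E'
from h import *
a,P,_,_=cloud('scene');b,Q,_,_=cloud('top')
save('v5.png',np.hstack([cv2.resize(a[130:430,180:480],(400,400)),cv2.resize(b[165:345,170:350],(400,400))]))
for n,X in (('scene',P),('top',Q)):
    for m in eyes.masks_of('soap0',n)[:9]: print(n,round(m['p'],2),np.nanmedian(X[m['pixels']],0).round(3))
    X=X.reshape(-1,3)
    m=(X[:,0]>.3)&(X[:,0]<.55)&(X[:,1]>-.36)&(X[:,1]<-.1)&(X[:,2]>.135)&(X[:,2]<.185);print('rail',cv2.minAreaRect((X[m][:,:2]*1000).astype(np.float32)),X[m][:,2].max())
    q=np.radians(10.5);c=np.array([[np.cos(q),np.sin(q)],[-np.sin(q),np.cos(q)]]);L=(X[:,:2]-[.425,-.228])@c.T
    k=(abs(L[:,0])<.055)&(abs(L[:,1])<.074)&(X[:,2]<.07)&(X[:,2]>.03)
    print('floor',np.linalg.lstsq(np.c_[L[k],np.ones(k.sum())],X[k,2],rcond=None)[0].round(4))
    k=(X[:,0]>.31)&(X[:,0]<.555)&(X[:,1]>.07)&(X[:,1]<.31);h=X[k];print('hopper inside max z',np.percentile(h[:,2],[50,90,95]).round(3))
    d=(X[:,0]>.57)&(X[:,0]<.61)&(X[:,1]>.1)&(X[:,1]<.28)&(X[:,2]>.204);print('knob',X[d].mean(0).round(4))
E
```

```text
time: 38.9
position: [0.4257, -0.2281, 0.1537]
ee_rot: [2.011, 2.41, 0.005]
force: [0.0, 0.1, -0.2]
finger_gap: 0.0854
grip_force: 0.0
38.9 [ 0.4257 -0.2281  0.1537] [ 0.33  0.68  0.11  2.09 -0.2   0.37  0.78] [ 0.   0.1 -0.2] 0.08537432781966506 0.0
tooly [0.984 0.179 0.004] toolz [ 0.004  0.001 -1.   ]
time: 40.15
position: [0.4258, -0.2281, 0.3642]
ee_rot: [2.011, 2.41, 0.005]
force: [0.6, -0.1, -1.5]
finger_gap: 0.0856
grip_force: 0.0
scene 0.92 [0.498 0.218 0.121]
scene 0.86 [ 0.647 -0.143  0.027]
scene 0.86 [ 0.236 -0.26   0.026]
scene 0.79 [0.404 0.145 0.161]
scene 0.74 [ 0.717 -0.243  0.026]
scene 0.73 [0.494 0.275 0.103]
scene 0.71 [0.451 0.185 0.131]
rail ((427.0393371582031, -225.6412353515625), (28.287683486938477, 178.0753173828125), 10.0082426071167) 0.17509600734170772
floor [ 0.0024 -0.001   0.0431]
hopper inside max z [0.123 0.164 0.169]
knob [0.595  0.166  0.2115]
top 0.96 [ 0.711 -0.249  0.029]
top 0.86 [0.494 0.28  0.098]
top 0.8 [0.399 0.138 0.166]
top 0.68 [ 0.641 -0.15   0.029]
top 0.56 [0.452 0.182 0.136]
top 0.56 [0.514 0.185 0.089]
rail ((420.85675048828125, -207.79153442382812), (23.319002151489258, 137.4779510498047), 8.387170791625977) 0.17809939235012928
floor [0.0004 0.0024 0.0444]
hopper inside max z [0.122 0.166 0.171]
knob [0.592  0.1615 0.2132]
```

View pics/v5.png

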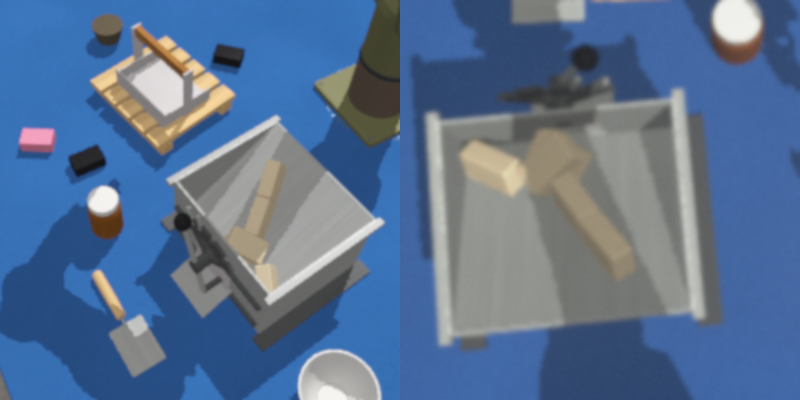

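```bash
python3 -c "
from station import manip
print(manip.hand_in())"
```

```text
the job is handed in; nothing more can be done
None
```

I handed the job in after about 40 s of the 70 s allowed, but the interface gave no verdict. In the last pictures, the lever stands in the marked notch, all five bars are in the hopper below the rim, the empty tray sits flat on the stand about 6 mm off its middle, and nothing else on the table was touched.

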